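# Set the air valve of the measuring stage two turns open

### The job

Set the air supply of the measuring stage: take the red revolving handle of the blue handwheel, turn the wheel clockwise (seen from above) until the valve is shut against its stop, then back it off anticlockwise by exactly two full turns. Finish while still gripping the handle there, holding the wheel still: do not let go. Leave the pendant, the ring gauge and the bottle where they stand.

Things in the scene. Friction and masses are not known exactly. Their poses are not given: they have to be found in the camera images.
- valve (a joint): turn of the handwheel about its vertical axis, rad: 0 = shut against the firm stop, grows anticlockwise seen from above as the valve opens (one turn = 6.283). It starts between a quarter turn and 1.2 turns open; it turns freely up to 20 rad (just over 3 turns), where there is another stop. Stiff turning: about 0.12 N m of friction, some 2.5 N at the handle; it stays where it is left.
- handle_grip (a point): mid-height of the red upright handle: a plain cylinder 22 mm in diameter and 44 mm tall (this point is 24 mm above its lower end, 20 mm below its top), standing on the rim of the blue wheel, its centre 48 mm from the wheel's axis. It revolves freely on its pin, so a gripper that keeps its own direction can carry it round in a circle. About 146 mm above the bench.
- wheel_axis (a point): centre of the blue handwheel (122 mm over its rim, three spokes, rim 12 mm thick, top of hub and rim about 8 mm above this point), on its vertical turning axis, 112 mm above the bench. The valve stands on a fixed aluminium plate 150 x 270 mm; on the plate's two ends are a pressure gauge and a clear filter bowl, both under 82 mm high and so below the wheel.
- shut_mark (a point): yellow mark on the plate, 69 mm from the wheel's axis, 9 mm above the bench: with the valve shut the handle stands over the line from the axis to this mark; likewise after each full turn.
- pendant: white joystick pendant 110 x 160 x 30 mm (73 mm high over the joystick) lying loose on the bench, origin at the centre of its underside; to be left alone
- ring_gauge: steel ring gauge, 64 mm across, 24 mm high, loose, origin at the centre of its underside; to be left alone
- oil_bottle: white bottle with green cap, 48 mm across, 110 mm high, loose, origin at the centre of its underside; to be left alone

How it is judged:
On the way:
1. the valve is shut against its stop (value of joint valve below 0.08 rad), for 0.2 s.
At the end, for the whole second after the job is handed in: After being shut to its stop (within 0.08 rad), the wheel is two turns open (12.566 rad, within 0.15) and still, the handle gripped by the fingers (over 5 N, grasp point within 30 mm of its middle); pendant, ring gauge and bottle within 20 mm of where they stood (value of joint valve between 12.416 and 12.716 rad and velocity of joint valve between -0.05 and 0.05 rad/s and contact force between the fingers and handle above 5 N and distance between the grasp point and handle_grip below 0.03 m and distance of each of pendant, ring_gauge, oil_bottle from where it was at the start of the episode below 0.02 m); the arm keeps its last pose, push and grip.
It fails at once if the pendant, ring gauge or bottle was shoved or tipped over (distance of any of pendant, ring_gauge, oil_bottle from where it was at the start of the episode above 0.03 m or angle between oil_bottle's own z axis and vertical above 0.5 rad).
It also fails if it takes over 64 s, if anything falls off the work surface, if the arm or the gripper's body presses on something with over 40 N, if the wrist force passes 120 N, or if a joint passes its speed limit or range.

### The arm

A 6-joint arm with a two-finger parallel gripper is mounted at the origin on the work surface. World frame = base frame: x ahead of the robot, y to its left, z up, the work surface at z = 0. Lengths are in m, angles in rad, forces in N, time in s.
With the tool pointing down it reaches from about 0.25 to 0.85 m from the base axis. Payload 12.5 kg.
Tool frame: the origin (TCP) lies where the fingers leave the gripper's body, on its centre line; the fingertips stand 84 mm ahead of it and the grasp point (between the pads) lies 65 mm ahead of it (bot.grasp_offset is the distance from the TCP to the grasp point, in m); y points along the fingers, z is the direction in which the jaws open and shut, and the axes are right-handed (so a half turn about y gives the same grasp; the last joint's range is limited). The gripper opens to 93 mm and grips with 3 to 60 N. Pads are 15 mm wide; open, the fingers measure 128 mm over their backs; the gripper's body (75 mm by 188 mm) begins 65 mm behind the grasp point.
Start: joints at [-1.223, 0.351, 1.652, -0, 1.139, -0.085], TCP at [0.231, -0.499, 0.303] pointing down, gripper open.
Joint ranges: [-2.75, 2.75], [-0.79, 2.1], [0.01, 2.65], [-1.57, 4.71], [0.07, 3.14], [-2.87, 2.87]. Speed limits (rad/s): [2.22, 2.22, 2.79, 3.14, 3.14, 3.14].

### API

Orientations are given as [roll, pitch, yaw] about the fixed x, y, z axes, in that order (R = Rz(yaw) Ry(pitch) Rx(roll)).
In Python, from cell import state, cams, bot, models gives the robot as it stands. The module is installed in compiled form; this text tells all that it offers.
- The arm moves only by the tool servo_tool, never from a script. Its argument "deltas" is a list of rows, each a list of 6 numbers: the shift along the tool's x, y, z scaled (see below), then the turn, a rotation vector about the tool's x, y, z scaled (see below). In form: [[dx, dy, dz, wx, wy, wz], ...]. A call has 1 to 5 rows; each row shifts and turns the pose as measured when the row begins, along the tool's axes as they then stand; what a row does not reach is not made up. The controller multiplies each number of a shift by 0.25 m and each number of a turn by 180 degrees. A row lasts 1/10 s, in which the tool goes at most 50 mm and 8.59 degrees, less where a joint would pass 70% of its speed; a pose out of reach is approached as far as the arm can. A call with a number of a shift or a turn outside -1 to 1 is refused whole. A call with a gripper value outside its range is refused whole. "hand" is the opening, from -1 (shut) to 1 (fully open), set as the call begins (left out, the last holds). The fingers move at their own pace and stop on an object; "force" is the grip in N (left out, the last holds). Time passes only in rows, so rows that do not move let the fingers close. It gives the time, the measured TCP pose, the force and the opening at its end, in the units of the state.
- state(): the state, without advancing time (a new reading comes with each control period).
- cams.snapshot(name): name is "side" or "top"; returns a dict with "pixels" (384x512x3 uint8, red, green, blue), "fx", "fy", "cx", "cy" (pixels), "distortion" ([k1, k2, p1, p2, k3] as OpenCV has them; the pictures are not rectified), "R" (3x3) and "t" (3): a world point X has camera coordinates R X + t. Camera axes: x right, y down, z forward; pixel columns grow to the right and rows downward; lengths in m; the calibration is good to about 2 mm. A picture is of the moment at which its call begins. There is no depth.
- bot.job_done(): hands the job in, once; it reports no verdict.
Trained networks look in the newest picture that a camera, given by its name, has taken for a name from the list of things; names that differ only in an ending like _2 or _b are one class to them, and where a whole thing is asked for, a point or a joint stands for the part that bears it (a point fixed in the world has none). Each returns a list of dicts, best first, with "conf" (0 to 1); they miss things now and then, are a little off and sometimes report something else, mostly with a low value. They report only what shows in the picture. A call takes as long as a camera call.
- models.recognise(camera, thing): "box" ([left, top, right, bottom] in pixels, round what is visible of it).
- models.regions_of(camera, thing): "pixels" (384x512 bool, what is visible of it) and "box" ([left, top, right, bottom] in pixels, round what is visible of it).
The state is a dict: "time": time; "joint_pos": joint angles; "qd": joint speeds; "joint_efforts": joint torques, N m; "ee_pos": TCP position; "eef_rot": TCP orientation; "ft_force": force on the tool from outside, world axes, zero at the start; "moment": the same for the moment, N m; "finger_gap": finger opening in m.
Only numpy, scipy, OpenCV 4.12 (cv2) and the standard library are available. Lean on these libraries where they do the work, as an engineer would, in place of code of your own. Each camera call takes 0.05 s, during which the arm holds its last target. There are 200 camera calls.

## Working session

There is one attempt and no reset: what is moved stays moved. The work goes in short steps, Python scripts to look and compute and a tool call to move; the robot and the scene stay as the last step left them, time stands still between calls to the robot, and variables do not carry over. Pictures are saved under pics/ and viewed, about 8 in all and at most 12, crops included, and the job is handed in when it is done.

Besides the shell and the picture viewer there is one more tool, called as a command line: name --pt "numbers of a row" for each row, then --argument value for the rest. servo_tool: Moves the arm, as the interface text tells. Its arguments: {"type":"object","properties":{"deltas":{"type":"array","items":{"type":"array","items":{"type":"number","minimum":-1,"maximum":1}}},"hand":{"type":"number"},"force":{"type":"number"}},"required":["deltas"]}

```bash
mkdir -p pics; cat > h.py <<'E'
import numpy as np, cv2
from cell import state, cams, bot, models
def cam(n):
    s=cams.snapshot(n); s['K']=np.array([[s['fx'],0,s['cx']],[0,s['fy'],s['cy']],[0,0,1]]); s['D']=np.array(s['distortion'],float)
    s['R']=np.array(s['R']); s['t']=np.array(s['t']); return s
def ray(s,uv):
    p=cv2.undistortPoints(np.array([[uv]],float),s['K'],s['D'])[0,0]
    return -s['R'].T@s['t'], s['R'].T@np.array([p[0],p[1],1])
def atz(s,uv,z):
    c,d=ray(s,uv); return c+d*(z-c[2])/d[2]
def proj(s,X):
    return cv2.projectPoints(np.array(X,float).reshape(-1,3),cv2.Rodrigues(s['R'])[0],s['t'],s['K'],s['D'])[0][:,0]
E
python3 - <<'E'
from h import *
st=state(); print({k:np.round(v,3) for k,v in st.items()})
ims=[]
for n in ('top','side'):
    s=cam(n); ims.append(s['pixels']); print(n,(-s['R'].T@s['t']).round(3),s['fx'])
    for th in ('handle_grip','wheel_axis','valve','shut_mark','pendant','ring_gauge','oil_bottle'):
        print(th,[(np.round(d['box']).tolist(),round(d['conf'],2)) for d in models.recognise(n,th)[:2]])
    cv2.imwrite(f'pics/{n}0.png',cv2.resize(s['pixels'][:,:,::-1],(800,600)))
E
```

```text
{'time': np.float64(0.0), 'joint_pos': array([-1.223,  0.351,  1.652, -0.   ,  1.139, -0.085]), 'qd': array([ 0.001,  0.   ,  0.003,  0.002,  0.   , -0.   ]), 'joint_efforts': array([-0.0000e+00, -4.9733e+01, -2.8526e+01,  7.0000e-02,  2.6000e-02,
       -0.0000e+00]), 'ee_pos': array([ 0.231, -0.499,  0.302]), 'eef_rot': array([-1.572,  0.   , -2.709]), 'ft_force': array([ 1.031, -0.021, -0.164]), 'moment': array([-0.023, -0.012,  0.032]), 'finger_gap': np.float64(0.093)}
top [0.3   0.02  1.114] 373.4323214374596
handle_grip [([236.0, 186.0, 242.0, 197.0], 0.44)]
wheel_axis [([204.0, 156.0, 303.0, 231.0], 0.88)]
valve [([231.0, 167.0, 274.0, 208.0], 0.97)]
shut_mark [([206.0, 158.0, 304.0, 232.0], 0.9)]
pendant [([100.0, 161.0, 163.0, 211.0], 0.87)]
ring_gauge [([367.0, 227.0, 393.0, 252.0], 0.68)]
oil_bottle [([351.0, 174.0, 375.0, 194.0], 0.57)]
side [0.046 0.775 1.   ] 485.68629241669345
handle_grip [([264.0, 191.0, 271.0, 207.0], 0.71)]
wheel_axis [([260.0, 189.0, 271.0, 205.0], 0.72), ([228.0, 170.0, 297.0, 264.0], 0.55)]
valve [([240.0, 176.0, 288.0, 214.0], 0.84)]
shut_mark [([231.0, 170.0, 294.0, 263.0], 0.65)]
pendant [([148.0, 284.0, 215.0, 353.0], 0.83)]
ring_gauge [([350.0, 146.0, 368.0, 164.0], 0.79), ([143.0, 283.0, 214.0, 354.0], 0.35)]
oil_bottle [([299.0, 122.0, 319.0, 155.0], 0.71)]
```

```bash
python3 - <<'E'
from h import *
for n,b in (('top',(190,145,320,245)),('side',(215,155,315,275))):
    s=cam(n); im=s['pixels'][b[1]:b[3],b[0]:b[2],::-1]
    print(n, b)
    big=cv2.resize(im,None,fx=4,fy=4,interpolation=cv2.INTER_CUBIC)
    for th,z in (('valve',.116),('handle_grip',.146),('oil_bottle',.05),('ring_gauge',.01),('pendant',.01)):
        r=models.regions_of(n,th)
        if r:
            m=np.argwhere(r[0]['pixels'])[:,::-1]; c=m.mean(0); print(th,c.round(1),atz(s,c,z).round(3),r[0]['conf'])
    hsv=cv2.cvtColor(s['pixels'],cv2.COLOR_RGB2HSV).astype(int); sub=np.zeros(hsv.shape[:2],bool); sub[b[1]:b[3],b[0]:b[2]]=1
    for nm,m,z in (('red',((hsv[...,0]<8)|(hsv[...,0]>172))&(hsv[...,1]>130)&(hsv[...,2]>60),.146),('yel',(hsv[...,0]>20)&(hsv[...,0]<35)&(hsv[...,1]>120)&(hsv[...,2]>90),.009),('blue',(hsv[...,0]>100)&(hsv[...,0]<125)&(hsv[...,1]>120),.12)):
        _,l,stt,cen=cv2.connectedComponentsWithStats((m&sub).astype(np.uint8))
        for i in range(1,len(stt)):
            if stt[i][4]>3: print(nm,stt[i],cen[i].round(1),atz(s,cen[i],z).round(3), 'boxc',atz(s,stt[i][:2]+(stt[i][2:4]-1)/2,z).round(3))
    cv2.imwrite(f'pics/{n}1.png',big)
E
```

```text
top (190, 145, 320, 245)
valve [251.9 185.8] [0.541 0.028 0.116] 0.77
handle_grip [238.6 192.1] [0.514 0.061 0.146] 0.42
oil_bottle [364.5 181.1] [ 0.596 -0.301  0.05 ] 0.9
ring_gauge [379.9 238.4] [ 0.436 -0.358  0.01 ] 0.92
pendant [131.3 184.8] [0.543 0.394 0.01 ] 0.86
red [235 187   7   8  30] [238.  191.3] [0.516 0.063 0.146] boxc [0.518 0.063 0.146]
yel [259 213   3   3   6] [260.2 214. ] [ 0.483 -0.003  0.009] boxc [ 0.482 -0.002  0.009]
blue [232 165  42  41 551] [253.9 184.6] [0.544 0.022 0.12 ] boxc [0.543 0.026 0.12 ]
side (215, 155, 315, 275)
valve [264.5 193. ] [0.545 0.029 0.116] 0.87
handle_grip [267.  196.5] [0.516 0.061 0.146] 0.49
oil_bottle [306.7 139.8] [ 0.598 -0.297  0.05 ] 0.65
ring_gauge [307.1 139.7] [ 0.62  -0.343  0.01 ] 0.31
pendant [181.1 317.9] [0.546 0.391 0.01 ] 0.6
red [263 189   9  17 104] [267.3 197.5] [0.514 0.064 0.146] boxc [0.515 0.063 0.146]
yel [289 222   4   2   5] [290.4 222.2] [ 0.483 -0.003  0.009] boxc [ 0.483 -0.002  0.009]
blue [243 177  44  34 504] [264.7 193.1] [0.542 0.032 0.12 ] boxc [0.542 0.034 0.12 ]
```

View pics/top0.png

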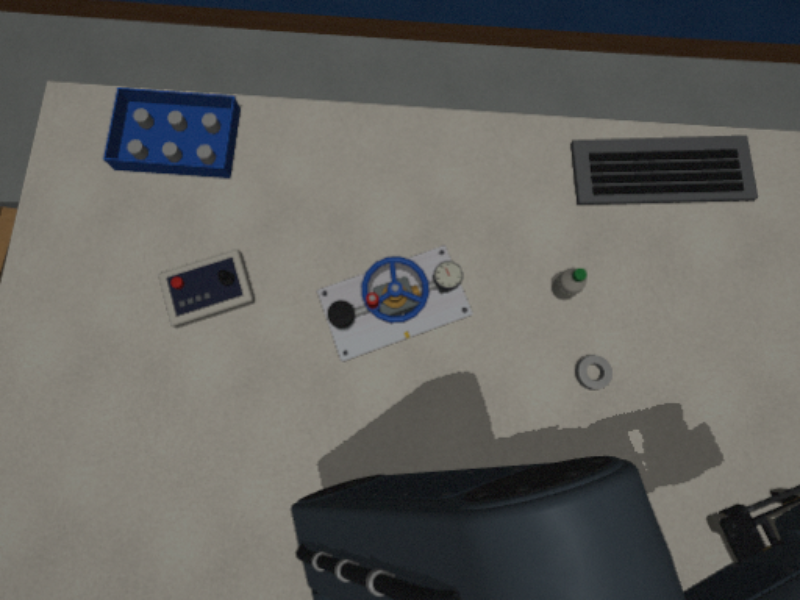

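View pics/top1.png

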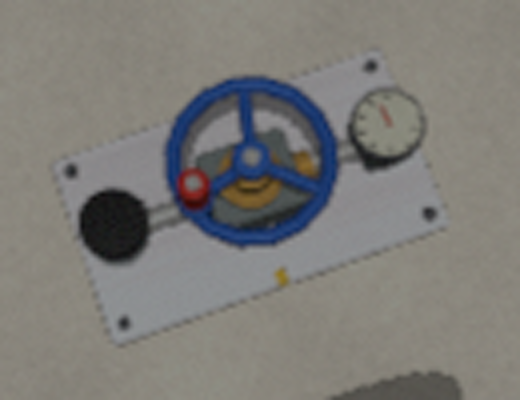

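View pics/side1.png

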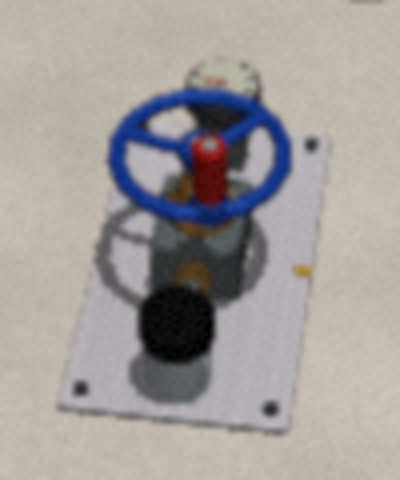

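The top view shows the wheel hub at about (253,184) px, the red handle at (238,191) and the yellow mark at (260,214). The side view agrees to about 2 mm. The handle is at about (0.515, 0.063) and the axis at about (0.544, 0.026), so the valve is roughly 4.9 rad open. The way to the handle is clear, so I'll travel at the present height.

```bash
cat >> h.py <<'E'
from scipy.spatial.transform import Rotation as Rot
def Rt(): return Rot.from_euler('xyz',state()['eef_rot']).as_matrix()
def delta(target): # TCP world target -> tool shift units
    return Rt().T@(np.array(target)-state()['ee_pos'])/0.25
E
python3 - <<'E'
from h import *
print(delta([.5155,.063,.302]).round(3))
E
```

```text
[-1.978  0.003 -1.564]
```

servo_tool --pt "-0.15 0 -0.12 0 0 0" --pt "-0.15 0 -0.12 0 0 0" --pt "-0.15 0 -0.12 0 0 0" --pt "-0.15 0 -0.12 0 0 0" --pt "-0.15 0 -0.12 0 0 0" --hand 1

```text
time: 1.9
ee_pos: [0.3391, -0.2817, 0.3022]
eef_rot: [-1.569, -0.0, -2.717]
ft_force: [0.9, -0.7, 1.0]
finger_gap: 0.0931
```

servo_tool --pt "-0.15 0 -0.12 0 0 0" --pt "-0.15 0 -0.12 0 0 0" --pt "-0.15 0 -0.12 0 0 0" --pt "-0.15 0 -0.12 0 0 0" --pt "-0.15 0 -0.12 0 0 0"

```text
time: 2.4
ee_pos: [0.4508, -0.0583, 0.3033]
eef_rot: [-1.566, 0.002, -2.718]
ft_force: [0.5, -1.0, 0.3]
finger_gap: 0.0929
```

```bash
python3 - <<'E'
from h import *
print(state()['ee_pos'].round(4),state()['eef_rot'].round(3),delta([.5155,.063,.302]).round(3),state()['joint_pos'].round(2))
E
```

```text
[ 0.4508 -0.0583  0.3033] [-1.566e+00  2.000e-03 -2.718e+00] [-0.435  0.004 -0.336] [-0.23  0.17  1.89 -0.    1.08  0.92]
```

servo_tool --pt "-0.15 0 -0.12 0 0 0" --pt "-0.15 0 -0.12 0 0 0" --pt "-0.12 0 -0.09 0 0 0" --pt "0 0 0 0 0 0"

```text
time: 2.8
ee_pos: [0.5156, 0.0701, 0.3036]
eef_rot: [-1.565, 0.005, -2.713]
ft_force: [-0.3, -0.2, -1.0]
finger_gap: 0.0933
```

```bash
python3 - <<'E'
from h import *
print(state()['ee_pos'].round(4),state()['eef_rot'].round(3),delta([.5155,.063,.211]).round(3))
ims=[]
for n,b in (('top',(190,145,320,245)),('side',(200,105,330,205))):
    s=cam(n); print(n,proj(s,[[.5155,.063,.166],state()['ee_pos']-[0,0,.084]]).round(1).tolist())
    ims.append(cv2.resize(s['pixels'][b[1]:b[3],b[0]:b[2],::-1],(400,308),interpolation=cv2.INTER_CUBIC))
cv2.imwrite('pics/c.png',np.hstack(ims))
E
```

```text
[0.5156 0.0701 0.3036] [-1.565  0.005 -2.713] [0.014 0.371 0.024]
top [[237.8, 189.9], [234.9, 185.2]]
side [[266.7, 191.2], [265.8, 176.4]]
```

View pics/c.png

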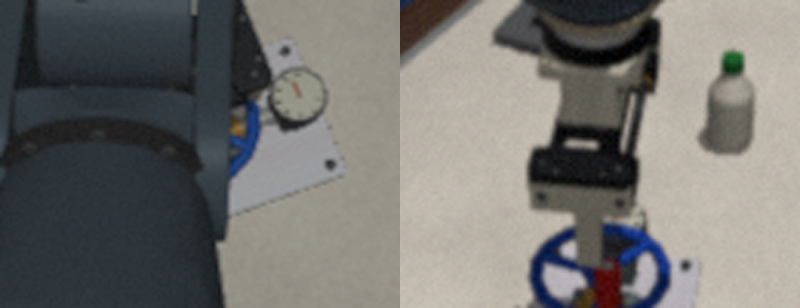

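The top view is now hidden by the arm. In the side crop the open fingers are above and beside the red handle, at about (267,191) px, as projected. Going down and closing.

servo_tool --pt "0.014 0.05 0.024 0 0 0" --pt "0 0.1 0 0 0 0" --pt "0 0.1 0 0 0 0" --pt "0 0.09 0 0 0 0" --pt "0 0.02 0 0 0 0"

```text
time: 3.4
ee_pos: [0.5117, 0.0526, 0.2092]
eef_rot: [-1.564, 0.004, -2.721]
ft_force: [1.0, -0.1, 1.5]
finger_gap: 0.0929
```

```bash
python3 - <<'E'
from h import *
print(state()['ee_pos'].round(4),state()['eef_rot'].round(3),delta([.5155,.063,.211]).round(3))
s=cam('side'); b=(215,135,315,235)
cv2.imwrite('pics/d.png',cv2.resize(s['pixels'][b[1]:b[3],b[0]:b[2],::-1],(500,500),interpolation=cv2.INTER_CUBIC))
E
```

```text
[0.5117 0.0526 0.2092] [-1.564  0.004 -2.721] [-0.031 -0.007 -0.032]
```

View pics/d.png

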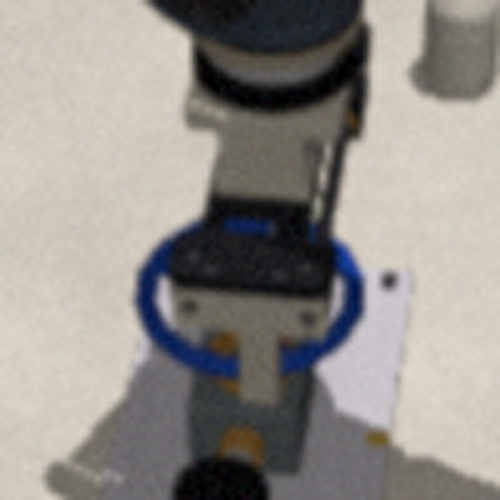

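The fingers straddle the handle, but the TCP is about 11 mm off along −y. I'll correct that before closing.

servo_tool --pt "-0.031 -0.006 -0.032 0 0 0" --pt "0 0 0 0 0 0"

```text
time: 3.65
ee_pos: [0.5162, 0.0624, 0.2123]
eef_rot: [-1.563, 0.005, -2.724]
ft_force: [0.8, -0.2, 0.4]
finger_gap: 0.0928
```

```bash
python3 - <<'E'
from h import *
print(state()['ee_pos'].round(4),state()['eef_rot'].round(3),delta([.5155,.063,.211]).round(3))
E
```

```text
[0.5162 0.0624 0.2123] [-1.563  0.005 -2.724] [ 0.002  0.005 -0.003]
```

servo_tool --pt "0 0 0 0 0 0" --pt "0 0 0 0 0 0" --pt "0 0 0 0 0 0" --pt "0 0 0 0 0 0" --pt "0 0 0 0 0 0" --hand -1 --force 30

```text
time: 4.15
ee_pos: [0.5171, 0.0627, 0.2149]
eef_rot: [-1.561, 0.009, -2.723]
ft_force: [0.5, 0.2, -0.2]
finger_gap: 0.0577
```

servo_tool --pt "0 0 0 0 0 0" --pt "0 0 0 0 0 0" --pt "0 0 0 0 0 0"

```text
time: 4.45
ee_pos: [0.517, 0.0627, 0.2149]
eef_rot: [-1.561, 0.009, -2.723]
ft_force: [-1.2, 0.3, -0.2]
finger_gap: 0.0334
```

```bash
cat >> h.py <<'E'
AX=np.array([.544,.026]); MK=np.arctan2(-.0285,-.061)
def gp():
    return (state()['ee_pos']+Rt()[:,1]*0.065)
def ang(): g=gp()[:2]-AX; return np.arctan2(g[1],g[0]),np.hypot(*g)
def arc(steps,z=.146,tilt=True): # cumulative angle steps from now -> rows
    a,r=ang(); R=Rt(); p=gp(); rows=[]
    rt=min(max(r,.046),.050)
    for i,st in enumerate(steps):
        a+=st; q=np.array([*(AX+rt*np.array([np.cos(a),np.sin(a)])),z]); rows.append((R.T@(q-p)/.25).round(3).tolist()); p=q
    return rows
def rep():
    a,r=ang(); s=state(); print('t',s['time'],'g',gp().round(4),'ang rel mark deg',round(np.degrees(a-MK)%360,1),'r',r.round(4),'F',np.round(s['ft_force'],1),'gap',s['finger_gap'],'rot',s['eef_rot'].round(3))
E
python3 - <<'E'
from h import *
rep(); print(arc([-.2]*5)); print(state()['joint_pos'].round(2))
E
```

```text
t 4.45 g [0.5178 0.0624 0.1499] ang rel mark deg 280.7 r 0.0448 F [-1.2  0.3 -0.2] gap 0.03337163466977102 rot [-1.561  0.009 -2.723]
[[-0.035, 0.016, -0.009], [-0.037, 0.0, 0.004], [-0.035, 0.0, 0.011], [-0.032, 0.0, 0.017], [-0.028, 0.0, 0.024]]
[ 0.03  0.41  1.82 -0.01  0.91  1.19]
```

servo_tool --pt "0.005 0.01 0 0 0 0" --pt "0 0 0 0 0 0" --pt "0 0 0 0 0 0" --pt "0 0 0 0 0 0"

```text
time: 4.85
ee_pos: [0.5151, 0.0629, 0.2122]
eef_rot: [-1.564, 0.009, -2.723]
ft_force: [-0.6, -0.4, 2.5]
finger_gap: 0.0216
```

```bash
python3 - <<'E'
from h import *
rep(); print(arc([-.2]*5)); print((Rot.from_matrix(Rt().T@Rot.from_euler('xyz',[-np.pi/2,0,-2.72]).as_matrix()).as_rotvec()/np.pi).round(4))
E
```

```text
t 4.85 g [0.5158 0.0627 0.1472] ang rel mark deg 282.5 r 0.0463 F [-0.6 -0.4  2.5] gap 0.0215563768057552 rot [-1.564  0.009 -2.723]
[[-0.037, 0.005, -0.005], [-0.037, 0.0, 0.002], [-0.036, 0.0, 0.01], [-0.033, 0.0, 0.017], [-0.029, 0.0, 0.023]]
[-0.0023 -0.001  -0.0027]
```

Gripped at 21.6 mm. I'll start turning clockwise.

servo_tool --pt "-0.037 0.004 -0.005 -0.002 -0.001 -0.003" --pt "-0.037 0 0.002 0 0 0" --pt "-0.036 0 0.01 0 0 0" --pt "-0.033 0 0.017 0 0 0" --pt "-0.029 0 0.023 0 0 0"

```text
time: 5.35
ee_pos: [0.5582, 0.0746, 0.2121]
eef_rot: [-1.581, -0.003, -2.722]
ft_force: [-2.5, 6.7, 3.9]
finger_gap: 0.0219
```

```bash
python3 - <<'E'
from h import *
rep(); print(arc([-.2]*5)); print(arc([-.25]*5));print((Rot.from_matrix(Rt().T@Rot.from_euler('xyz',[-np.pi/2,0,-2.72]).as_matrix()).as_rotvec()/np.pi).round(4))
E
```

```text
t 5.35 g [0.5577 0.0751 0.1471] ang rel mark deg 229.4 r 0.051 F [-2.5  6.7  3.9] gap 0.021867157469764784 rot [-1.581 -0.003 -2.722]
[[-0.026, 0.004, 0.032], [-0.022, -0.0, 0.033], [-0.015, -0.0, 0.037], [-0.007, -0.0, 0.039], [0.001, -0.0, 0.04]]
[[-0.032, 0.004, 0.039], [-0.024, -0.001, 0.044], [-0.013, -0.001, 0.048], [-0.0, -0.0, 0.05], [0.012, -0.0, 0.048]]
[ 0.0031 -0.0005  0.0011]
```

servo_tool --pt "-0.032 0.002 0.039 0.003 0 0.001" --pt "-0.024 0 0.044 0 0 0" --pt "-0.013 0 0.048 0 0 0" --pt "0 0 0.05 0 0 0" --pt "0.012 0 0.048 0 0 0"

```text
time: 5.85
ee_pos: [0.5973, 0.0298, 0.2121]
eef_rot: [-1.575, 0.003, -2.72]
ft_force: [-7.3, 2.3, 8.4]
finger_gap: 0.0217
```

```bash
cat >> h.py <<'E'
def nxt(*ss):
    rep()
    for s in ss: print(arc(s))
    print((Rot.from_matrix(Rt().T@Rot.from_euler('xyz',[-np.pi/2,0,-2.72]).as_matrix()).as_rotvec()/np.pi).round(4))
E
python3 -c "
from h import *
nxt([-.25]*5)"
```

```text
t 5.85 g [0.5974 0.0302 0.1471] ang rel mark deg 159.4 r 0.0535 F [-7.3  2.3  8.4] gap 0.02169722040606587 rot [-1.575  0.003 -2.72 ]
[[0.036, 0.004, 0.04], [0.033, -0.0, 0.038], [0.041, -0.0, 0.028], [0.047, -0.0, 0.017], [0.05, -0.0, 0.005]]
[ 0.0014  0.0001 -0.001 ]
```

servo_tool --pt "0.036 0 0.04 0.001 0 -0.001" --pt "0.033 0 0.038 0 0 0" --pt "0.041 0 0.028 0 0 0" --pt "0.047 0 0.017 0 0 0" --pt "0.05 0 0.005 0 0 0"

```text
time: 6.35
ee_pos: [0.5602, -0.0206, 0.212]
eef_rot: [-1.587, -0.001, -2.725]
ft_force: [-2.9, 30.7, 7.7]
finger_gap: 0.0214
```

```bash
python3 -c "
from h import *
nxt([-.25]*5)"
```

```text
t 6.35 g [ 0.5597 -0.0196  0.147 ] ang rel mark deg 84.0 r 0.0483 F [-2.9 30.7  7.7] gap 0.02135527963154221 rot [-1.587e+00 -1.000e-03 -2.725e+00]
[[0.047, 0.004, -0.01], [0.043, 0.0, -0.021], [0.037, 0.001, -0.031], [0.028, 0.001, -0.039], [0.017, 0.001, -0.045]]
[ 0.0053 -0.0017  0.0003]
```

```bash
sed -i 's/rt=min.*/rt=.0475/; s/^AX=np.array(\[.544,.026\])/AX=np.array([.544,.0265])/' h.py; python3 -c "
from h import *
nxt([-.2]*5,[-.1]*5)"
```

```text
t 6.35 g [ 0.5597 -0.0196  0.147 ] ang rel mark deg 83.8 r 0.0487 F [-2.9 30.7  7.7] gap 0.02135527963154221 rot [-1.587e+00 -1.000e-03 -2.725e+00]
[[0.037, 0.004, -0.012], [0.035, 0.0, -0.014], [0.032, 0.0, -0.021], [0.027, 0.0, -0.027], [0.021, 0.001, -0.032]]
[[0.018, 0.004, -0.007], [0.018, 0.0, -0.004], [0.018, 0.0, -0.006], [0.017, 0.0, -0.008], [0.016, 0.0, -0.01]]
[ 0.0053 -0.0017  0.0003]
```

servo_tool --pt "0.037 0.001 -0.013 0.004 -0.001 0" --pt "0.035 0 -0.014 0 0 0" --pt "0.032 0 -0.021 0 0 0" --pt "0.027 0 -0.027 0 0 0" --pt "0.021 0 -0.032 0 0 0"

```text
time: 6.85
ee_pos: [0.5159, -0.009, 0.2123]
eef_rot: [-1.58, 0.017, -2.728]
ft_force: [12.4, 8.4, -7.6]
finger_gap: 0.0217
```

```bash
python3 -c "
from h import *
nxt([-.15]*4,[-.1]*5)"
```

```text
t 6.85 g [ 0.5167 -0.008   0.1473] ang rel mark deg 26.6 r 0.044 F [12.4  8.4 -7.6] gap 0.021660384224441834 rot [-1.58   0.017 -2.728]
[[0.024, 0.005, -0.02], [0.007, 0.0, -0.027], [0.003, 0.0, -0.028], [-0.001, 0.0, -0.028]]
[[0.02, 0.005, -0.011], [0.006, 0.0, -0.018], [0.004, 0.0, -0.018], [0.003, 0.0, -0.019], [0.001, 0.0, -0.019]]
[ 0.0031 -0.0027 -0.0054]
```

servo_tool --pt "0.016 0.001 -0.012 0.002 -0.002 -0.004" --pt "0.006 0 -0.018 0 0 0" --pt "0.004 0 -0.018 0 0 0" --pt "0.003 0 -0.018 0 0 0"

```text
time: 7.25
ee_pos: [0.5064, 0.0028, 0.2122]
eef_rot: [-1.57, 0.019, -2.725]
ft_force: [5.7, 1.1, -2.1]
finger_gap: 0.0212
```

```bash
python3 -c "
from h import *
nxt([-.1]*3)"
```

```text
t 7.25 g [0.5076 0.0032 0.1472] ang rel mark deg 7.5 r 0.0432 F [ 5.7  1.1 -2.1] gap 0.021212266538393837 rot [-1.57   0.019 -2.725]
[[0.019, 0.005, -0.016], [0.0, -0.0, -0.019], [-0.002, 0.0, -0.019]]
[-0.0004 -0.0014 -0.0061]
```

servo_tool --pt "0.017 0.001 -0.016 0 -0.001 -0.005" --pt "0 0 -0.016 0 0 0" --pt "-0.002 0 -0.016 0 0 0"

```text
time: 7.55
ee_pos: [0.503, 0.0095, 0.2125]
eef_rot: [-1.558, 0.016, -2.721]
ft_force: [8.9, -42.1, -6.1]
finger_gap: 0.022
```

```bash
python3 -c "
from h import *
nxt([-.1]*3)"
```

```text
t 7.55 g [0.5044 0.0092 0.1475] ang rel mark deg 358.6 r 0.0433 F [  8.9 -42.1  -6.1] gap 0.02197208509189325 rot [-1.558  0.016 -2.721]
[[0.016, 0.006, -0.019], [-0.003, -0.0, -0.019], [-0.005, -0.0, -0.018]]
[-0.0042 -0.0003 -0.0052]
```

The push met 42 N at −1.4° from the mark line, so that is the stop. I'll keep pushing for 0.4 s to satisfy the shut criterion.

servo_tool --pt "0.008 0 -0.014 0 0 -0.003" --pt "0 0 -0.014 0 0 0" --pt "0 0 -0.014 0 0 0" --pt "0 0 -0.014 0 0 0"

```text
time: 7.95
ee_pos: [0.5021, 0.011, 0.2124]
eef_rot: [-1.532, 0.017, -2.72]
ft_force: [11.9, -25.3, -5.7]
finger_gap: 0.0217
```

```bash
python3 -c "
from h import *
nxt([.2]*5)
s=cam('side'); b=(215,135,315,235)
cv2.imwrite('pics/e.png',cv2.resize(s['pixels'][b[1]:b[3],b[0]:b[2],::-1],(500,500),interpolation=cv2.INTER_CUBIC))"
```

```text
t 7.95 g [0.5041 0.0091 0.1475] ang rel mark deg 358.5 r 0.0435 F [ 11.9 -25.3  -5.7] gap 0.021662884813863557 rot [-1.532  0.017 -2.72 ]
[[0.013, 0.007, 0.037], [-0.011, 0.002, 0.036], [-0.018, 0.002, 0.033], [-0.024, 0.002, 0.029], [-0.029, 0.001, 0.024]]
[-0.0122  0.     -0.0054]
```

View pics/e.png

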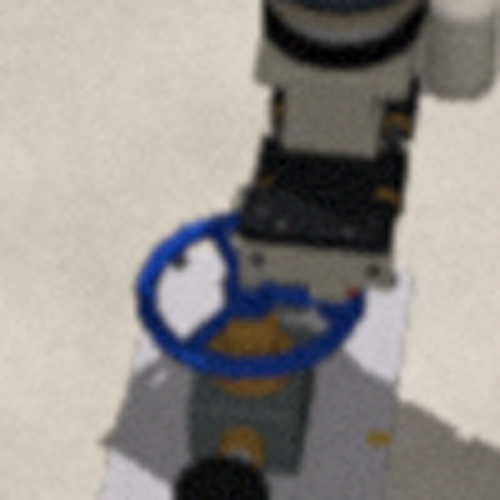

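The force stayed between 25 and 42 N and the grasp point did not move for 0.4 s, so the valve is shut. In the picture the handle is at about (286,193) px, on the mark's side. Now I'll back off anticlockwise, counting from 0.

servo_tool --pt "0.01 0 0.037 -0.01 0 -0.005" --pt "-0.011 0 0.036 0 0 0" --pt "-0.018 0 0.033 0 0 0" --pt "-0.024 0 0.029 0 0 0" --pt "-0.029 0 0.024 0 0 0"

```text
time: 8.5
ee_pos: [0.5361, -0.0194, 0.2128]
eef_rot: [-1.567, 0.003, -2.723]
ft_force: [-2.0, 3.1, 2.7]
finger_gap: 0.0218
```

```bash
python3 -c "
from h import *
nxt([.25]*5)"
```

```text
t 8.5 g [ 0.5364 -0.0196  0.1478] ang rel mark deg 55.5 r 0.0467 F [-2.   3.1  2.7] gap 0.021754341715321656 rot [-1.567  0.003 -2.723]
[[-0.041, 0.007, 0.024], [-0.046, 0.0, 0.01], [-0.047, 0.0, -0.002], [-0.045, 0.0, -0.014], [-0.041, 0.0, -0.024]]
[-0.0013 -0.001  -0.001 ]
```

servo_tool --pt "-0.041 0.002 0.024 -0.001 -0.001 -0.001" --pt "-0.046 0 0.01 0 0 0" --pt "-0.047 0 -0.002 0 0 0" --pt "-0.045 0 -0.014 0 0 0" --pt "-0.041 0 -0.024 0 0 0"

```text
time: 9.0
ee_pos: [0.5888, 0.003, 0.2128]
eef_rot: [-1.568, -0.003, -2.721]
ft_force: [-6.1, -1.1, 5.9]
finger_gap: 0.0217
```

```bash
python3 -c "
from h import *
nxt([.25]*5)"
```

```text
t 9.0 g [0.5887 0.0027 0.1478] ang rel mark deg 126.9 r 0.0506 F [-6.1 -1.1  5.9] gap 0.02173992425071199 rot [-1.568 -0.003 -2.721]
[[-0.026, 0.007, -0.043], [-0.024, -0.0, -0.041], [-0.013, -0.0, -0.045], [-0.002, -0.0, -0.047], [0.01, -0.0, -0.046]]
[-0.0009 -0.0004  0.001 ]
```

servo_tool --pt "-0.026 0.001 -0.043 -0.001 0 0.001" --pt "-0.024 0 -0.041 0 0 0" --pt "-0.013 0 -0.045 0 0 0" --pt "-0.002 0 -0.047 0 0 0" --pt "0.01 0 -0.046 0 0 0"

```text
time: 9.5
ee_pos: [0.5815, 0.0613, 0.2128]
eef_rot: [-1.564, 0.002, -2.72]
ft_force: [-7.3, -11.2, 8.1]
finger_gap: 0.0216
```

```bash
python3 -c "
from h import *
nxt([.25]*5)"
```

```text
t 9.5 g [0.5818 0.061  0.1478] ang rel mark deg 197.3 r 0.0512 F [ -7.3 -11.2   8.1] gap 0.02157040607580795 rot [-1.564e+00  2.000e-03 -2.720e+00]
[[0.034, 0.007, -0.038], [0.03, -0.0, -0.036], [0.038, -0.0, -0.028], [0.044, -0.0, -0.018], [0.047, -0.0, -0.006]]
[-0.0023  0.0001 -0.0006]
```

servo_tool --pt "0.034 0.001 -0.038 -0.002 0 -0.001" --pt "0.03 0 -0.036 0 0 0" --pt "0.038 0 -0.028 0 0 0" --pt "0.044 0 -0.018 0 0 0" --pt "0.047 0 -0.006 0 0 0"

```text
time: 10.0
ee_pos: [0.5258, 0.0715, 0.2129]
eef_rot: [-1.559, 0.006, -2.715]
ft_force: [9.4, -10.6, -3.9]
finger_gap: 0.0216
```

```bash
python3 -c "
from h import *
nxt([.25]*5)"
```

```text
t 10.0 g [0.5265 0.071  0.148 ] ang rel mark deg 266.4 r 0.0478 F [  9.4 -10.6  -3.9] gap 0.021615888313706776 rot [-1.559  0.006 -2.715]
[[0.047, 0.008, 0.005], [0.045, -0.0, 0.015], [0.04, 0.0, 0.026], [0.032, 0.0, 0.035], [0.023, 0.0, 0.042]]
[-0.0036  0.0017 -0.0021]
```

servo_tool --pt "0.047 0.002 0.005 -0.003 0.001 -0.002" --pt "0.045 0 0.015 0 0 0" --pt "0.04 0 0.026 0 0 0" --pt "0.032 0 0.035 0 0 0" --pt "0.023 0 0.042 0 0 0"

```text
time: 10.5
ee_pos: [0.498, 0.0253, 0.2129]
eef_rot: [-1.563, 0.014, -2.716]
ft_force: [6.3, 4.4, -3.8]
finger_gap: 0.0213
```

```bash
python3 -c "
from h import *
nxt([.25]*5)"
```

```text
t 10.5 g [0.499  0.0252 0.1479] ang rel mark deg 336.6 r 0.045 F [ 6.3  4.4 -3.8] gap 0.021268337884661113 rot [-1.563  0.014 -2.716]
[[0.022, 0.008, 0.042], [0.001, 0.0, 0.047], [-0.011, 0.001, 0.046], [-0.022, 0.001, 0.042], [-0.032, 0.001, 0.035]]
[-0.0024  0.0013 -0.0044]
```

servo_tool --pt "0.022 0.002 0.042 -0.002 0.001 -0.004" --pt "0.001 0 0.047 0 0 0" --pt "-0.011 0 0.046 0 0 0" --pt "-0.022 0 0.042 0 0 0" --pt "-0.032 0 0.035 0 0 0"

```text
time: 11.0
ee_pos: [0.5321, -0.0188, 0.2129]
eef_rot: [-1.571, 0.007, -2.72]
ft_force: [-1.8, 6.6, 1.2]
finger_gap: 0.0209
```

```bash
python3 -c "
from h import *
nxt([.25]*5)"
```

```text
t 11.0 g [ 0.5325 -0.0186  0.1479] ang rel mark deg 50.7 r 0.0465 F [-1.8  6.6  1.2] gap 0.020940156985498174 rot [-1.571  0.007 -2.72 ]
[[-0.038, 0.008, 0.028], [-0.045, 0.0, 0.014], [-0.047, 0.0, 0.002], [-0.046, 0.0, -0.01], [-0.043, 0.0, -0.021]]
[ 0.      0.0001 -0.0024]
```

Now at one turn plus 51°. Starting the second turn.

servo_tool --pt "-0.038 0.002 0.028 0 0 -0.002" --pt "-0.045 0 0.014 0 0 0" --pt "-0.047 0 0.002 0 0 0" --pt "-0.046 0 -0.01 0 0 0" --pt "-0.043 0 -0.021 0 0 0"

```text
time: 11.5
ee_pos: [0.5875, 0.0004, 0.2128]
eef_rot: [-1.573, -0.002, -2.721]
ft_force: [-9.9, 2.3, 8.4]
finger_gap: 0.0215
```

```bash
python3 -c "
from h import *
nxt([.25]*5)"
```

```text
t 11.5 g [5.874e-01 4.000e-04 1.478e-01] ang rel mark deg 124.0 r 0.0506 F [-9.9  2.3  8.4] gap 0.021481261746862237 rot [-1.573e+00 -2.000e-03 -2.721e+00]
[[-0.028, 0.007, -0.042], [-0.026, 0.0, -0.039], [-0.016, 0.0, -0.045], [-0.004, 0.0, -0.047], [0.008, 0.0, -0.047]]
[ 0.0006 -0.0005  0.0005]
```

servo_tool --pt "-0.028 0.001 -0.042 0 0 0" --pt "-0.026 0 -0.039 0 0 0" --pt "-0.016 0 -0.045 0 0 0" --pt "-0.004 0 -0.047 0 0 0" --pt "0.008 0 -0.047 0 0 0"

```text
time: 12.0
ee_pos: [0.5848, 0.0576, 0.2128]
eef_rot: [-1.564, 0.0, -2.721]
ft_force: [-4.7, -7.2, 4.6]
finger_gap: 0.0215
```

```bash
python3 -c "
from h import *
nxt([.25]*5)"
```

```text
t 12.0 g [0.585  0.0573 0.1478] ang rel mark deg 191.8 r 0.0513 F [-4.7 -7.2  4.6] gap 0.021527410638302668 rot [-1.564  0.    -2.721]
[[0.031, 0.007, -0.041], [0.027, -0.0, -0.039], [0.036, -0.0, -0.031], [0.042, -0.0, -0.022], [0.046, -0.0, -0.011]]
[-0.0021 -0.0002 -0.0001]
```

servo_tool --pt "0.031 0.001 -0.041 -0.002 0 0" --pt "0.027 0 -0.039 0 0 0" --pt "0.036 0 -0.031 0 0 0" --pt "0.042 0 -0.022 0 0 0" --pt "0.046 0 -0.011 0 0 0"

```text
time: 12.5
ee_pos: [0.5317, 0.0735, 0.2129]
eef_rot: [-1.562, 0.01, -2.717]
ft_force: [6.6, -6.6, -1.8]
finger_gap: 0.0214
```

```bash
python3 -c "
from h import *
nxt([.25]*5)"
```

```text
t 12.5 g [0.5325 0.0733 0.1479] ang rel mark deg 258.7 r 0.0481 F [ 6.6 -6.6 -1.8] gap 0.021396408279195298 rot [-1.562  0.01  -2.717]
[[0.048, 0.007, -0.0], [0.047, -0.0, 0.009], [0.043, -0.0, 0.02], [0.037, -0.0, 0.03], [0.028, 0.0, 0.038]]
[-0.0027  0.0008 -0.0033]
```

servo_tool --pt "0.048 0.002 0 -0.003 0.001 -0.003" --pt "0.047 0 0.009 0 0 0" --pt "0.043 0 0.02 0 0 0" --pt "0.037 0 0.03 0 0 0" --pt "0.028 0 0.038 0 0 0"

```text
time: 13.0
ee_pos: [0.4982, 0.0305, 0.213]
eef_rot: [-1.566, 0.013, -2.718]
ft_force: [6.9, 2.8, -5.2]
finger_gap: 0.0211
```

```bash
python3 -c "
from h import *
nxt([.1]*5)"
```

```text
t 13.0 g [0.4991 0.0306 0.148 ] ang rel mark deg 329.8 r 0.0451 F [ 6.9  2.8 -5.2] gap 0.021088232755218924 rot [-1.566  0.013 -2.718]
[[0.017, 0.008, 0.012], [0.007, -0.0, 0.018], [0.005, 0.0, 0.018], [0.003, 0.0, 0.019], [0.001, 0.0, 0.019]]
[-0.0016  0.0005 -0.0042]
```

servo_tool --pt "0.017 0.001 0.012 -0.001 0 -0.004" --pt "0.007 0 0.018 0 0 0" --pt "0.005 0 0.018 0 0 0" --pt "0.003 0 0.014 0 0 0"

```text
time: 13.4
ee_pos: [0.5007, 0.0119, 0.213]
eef_rot: [-1.567, 0.01, -2.72]
ft_force: [3.4, 4.6, -2.1]
finger_gap: 0.0212
```

```bash
python3 -c "
from h import *
nxt([.05]*3); print((Rt()[:,2]@(gp()-[.5042,.0091,.1475])).round(4))"
```

```text
t 13.4 g [0.5014 0.0119 0.148 ] ang rel mark deg 353.8 r 0.045 F [ 3.4  4.6 -2.1] gap 0.021206118248910406 rot [-1.567  0.01  -2.72 ]
[[0.011, 0.008, 0.009], [0.0, 0.0, 0.009], [-0.0, 0.0, 0.009]]
[-0.0012  0.     -0.0032]
-0.0037
```

servo_tool --pt "0.008 0.001 0.009 -0.001 0 -0.003" --pt "0 0 0.008 0 0 0" --pt "0 0 0 0 0 0" --pt "0 0 0 0 0 0"

```text
time: 13.8
ee_pos: [0.503, 0.0071, 0.213]
eef_rot: [-1.569, 0.007, -2.721]
ft_force: [1.7, 1.8, -1.8]
finger_gap: 0.0217
```

```bash
python3 -c "
from h import *
nxt([.05]*1); print((Rt()[:,2]@(gp()-[.5042,.0091,.1475])).round(4))
s=cam('side'); b=(215,135,315,235)
cv2.imwrite('pics/f.png',cv2.resize(s['pixels'][b[1]:b[3],b[0]:b[2],::-1],(500,500),interpolation=cv2.INTER_CUBIC))"
```

```text
t 13.8 g [0.5034 0.0072 0.148 ] ang rel mark deg 0.4 r 0.045 F [ 1.7  1.8 -1.8] gap 0.021661771685972563 rot [-1.569  0.007 -2.721]
[[0.01, 0.008, 0.01]]
[-0.0006 -0.0003 -0.0021]
0.0014
```

View pics/f.png

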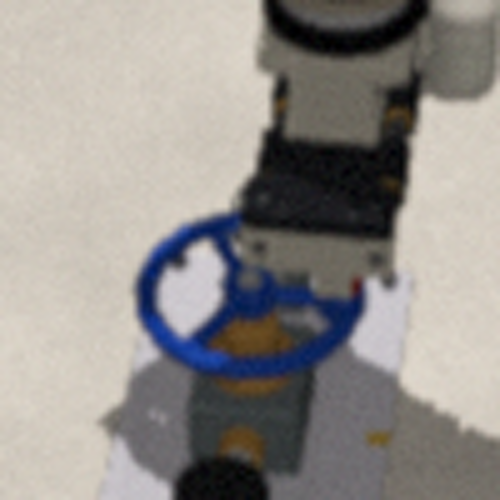

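The wheel's spokes and the red handle, at about (286,192) px, stand where they did in the shut picture, and the grip is on. I'll settle briefly, check that it is still, and hand in.

servo_tool --pt "0 0 0 0 0 0" --pt "0 0 0 0 0 0" --pt "0 0 0 0 0 0"

```text
time: 14.15
ee_pos: [0.5029, 0.0072, 0.213]
eef_rot: [-1.569, 0.007, -2.721]
ft_force: [2.5, 0.7, -2.1]
finger_gap: 0.0216
```

```bash
python3 -c "
from h import *
rep()
for n,zs in (('side',(('oil_bottle',.05),('pendant',.01))),('top',(('ring_gauge',.01),('oil_bottle',.05)))):
    s=cam(n)
    for th,z in zs:
        r=models.regions_of(n,th)
        if r: print(n,th,atz(s,np.argwhere(r[0]['pixels'])[:,::-1].mean(0),z).round(3),r[0]['conf'])
rep(); print(state()['qd'].round(3)); bot.job_done()"
```

```text
t 14.15 g [0.5034 0.0072 0.148 ] ang rel mark deg 0.3 r 0.045 F [ 2.5  0.7 -2.1] gap 0.021568144215871655 rot [-1.569  0.007 -2.721]
side oil_bottle [ 0.598 -0.3    0.05 ] 0.81
side pendant [0.547 0.391 0.01 ] 0.82
top ring_gauge [ 0.435 -0.357  0.01 ] 0.85
top oil_bottle [ 0.595 -0.301  0.05 ] 0.71
t 14.45 g [0.5034 0.0072 0.148 ] ang rel mark deg 0.3 r 0.045 F [ 1.7  2.8 -1.8] gap 0.021365273739836634 rot [-1.569  0.007 -2.721]
[-0.002  0.     0.     0.     0.001  0.001]
the job is handed in; nothing more can be done
```

I turned the valve clockwise to its stop, backed it off two full turns anticlockwise, and handed the job in at about 14.5 s with the handle still gripped. No verdict is reported.

- **Shut:** the push met 25–42 N and the grasp point stayed put for 0.4 s, 1.5° short of my estimate of the mark's line.
- **Two turns:** I counted them from the measured arm angle. The final position is within about 1.4 mm (0.03 rad) of where the grasp point stood at the stop. It also reads 0.3° from the mark line, and the side picture shows the spokes and handle where they were when shut.
- **Grip:** the fingers are at 21.4 mm on the 22 mm handle with the grip set to 30 N. The arm is still, with under 4 N at the wrist.
- **Loose things:** pendant, ring gauge and bottle were measured within about 3 mm of their starting positions.

**Disagreement:** the radius I measured from the axis wandered between 43 and 54 mm instead of 48 mm. The likely causes are a small error in my axis estimate and the handle sliding between the pads. During the clockwise turn the wrist force reached about 31 N sideways.

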